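# Lay printed parts on their drawings

## Robot

A 6-joint arm with a two-finger parallel gripper is mounted at the origin on the work surface. World frame = base frame: x ahead of the robot, y to its left, z up, the work surface at z = 0. Lengths are in m, angles in rad, forces in N, time in s.
With the tool pointing down it reaches from about 0.3 to 0.775 m from the base axis. Payload 14.6 kg.
Tool frame: the origin (TCP) lies at the very end of the fingers, on their centre line; the grasp point (between the pads) lies 19 mm behind it; z points along the fingers, y is the line along which they close (so a half turn about z gives the same grasp; the last joint's range is limited). The gripper opens to 94 mm and grips with 3 to 60 N. Pads are 16 mm wide; open, the fingers measure 119 mm over their backs; the gripper's body (75 mm by 177 mm) begins 78 mm behind the grasp point.
Start: joints at [1.157, 0.3, 1.521, -0, 1.321, -0.067], TCP at [0.187, 0.517, 0.205] pointing down, gripper open.
Joint ranges: [-3.03, 3.03], [-0.79, 2.21], [0.23, 2.52], [-1.04, 4.18], [0, 3.07], [-2.55, 2.55]. Speed limits (rad/s): [2.22, 2.22, 2.57, 3.14, 3.14, 3.14].

## Interface

Orientations are given as [roll, pitch, yaw] about the fixed x, y, z axes, in that order (R = Rz(yaw) Ry(pitch) Rx(roll)).
In Python, from station import ctrl gives the robot as it stands.
- The arm moves only by the tool move_arm, never from a script. Its argument "increments" is a list of rows, each a list of 7 numbers: the opening, from 0 (shut) to 1 (fully open), then the shift along the tool's x, y, z in units of 50 mm (1.0 is 50 mm), then the turn, a rotation vector about the tool's x, y, z in rad. In form: [[claw, tx, ty, tz, rx, ry, rz], ...]. A call has 1 to 20 rows; each row shifts and turns the commanded pose from where the row before left it, along the tool's axes as they then stand; what a row does not reach is not made up. A row lasts 1/10 s, in which the tool goes at most 50 mm and 8.59 degrees, less where a joint would pass 70% of its speed; a pose out of reach is approached as far as the arm can. A call is refused whole if a number of a shift passes 1 or a number of a turn 0.15, either way. A call with a gripper value outside its range is refused whole. The fingers move at their own pace and stop on an object; "force" is the grip in N (left out, the last holds). Time passes only in rows, so rows that do not move let the fingers close. It gives the time, the measured TCP pose, the force, the opening and the grip force at its end, in the units of the state.
- ctrl.get_obs(): the state, without advancing time (a new reading comes with each control period).
- ctrl.camera(name): name is "scene" or "top" or "wrist"; returns a dict with "color" (420x560x3 uint8, blue, green, red), "K" (3x3 intrinsics, pixels), "pose" (4x4, takes a point from camera to world coordinates); the wrist camera has in their place "tool_from_camera" (4x4, takes a point from camera to tool coordinates, whose origin is the TCP and whose axes are the flange's). Camera axes: x right, y down, z forward; pixel columns grow to the right and rows downward; lengths in m; the calibration is good to about 2 mm. A picture is of the moment at which its call begins: read the wrist's pose just before it. There is no depth.
- ctrl.hand_in(): hands the job in; it is judged then, once.
Trained networks look in a picture, given as the dict that the camera call returned (one of the last four; its "shot" number tells which), for a name from the list of things; names that differ only in an ending like _2 or _b are one class to them, and where a whole thing is asked for, a point or a joint stands for the part that bears it (a point fixed in the world has none). Each returns a list of dicts, best first, with "conf" (0 to 1); they miss things now and then, are a little off and sometimes report something else, mostly with a low value. They report only what shows in the picture. A call takes as long as a camera call. They do not tell look-alikes from the thing itself.
- ctrl.cut_out(name, picture): "mask" (420x560 bool, what is visible of it) and "centre" ([row, column] in pixels, amid what is visible of it).
The state is a dict: "time_s": time; "qpos": joint angles; "joint_vel": joint speeds; "tau": joint torques, N m; "ee_pos": TCP position; "eef_rot": TCP orientation; "force": force on the tool from outside, world axes, zero at the start; "moment": the same for the moment, N m; "grip_width": finger opening in m; "grip_force": force on a finger pad.
Only numpy, scipy, OpenCV 4.12 (cv2) and the standard library are available. Lean on these libraries where they do the work, as an engineer would, in place of code of your own. Each camera call takes 0.05 s, during which the arm holds its last target. There are 200 camera calls.

## Task

Before assembly, lay each of the four grey printed parts flat on the drawing board that bears its own full-size outline, centred on that outline and turned the same way as it is drawn: the large gear, the small gear, the windowed frame and the L-shaped bracket. Leave every part resting there.

Things in the scene. Friction and masses are not known exactly. Their poses are not given: they have to be found in the camera images.
- gear_large_centre (a point): Large grey printed gear lying flat, hub up: toothed disc 68 mm across and 12 mm thick, with a round hub 24 mm across on top, rising to 34 mm above the gear's underside; about 50 g. The point is on its axis, half-way up (17 mm above the underside); z is the axis. Best held by the hub, whose bare height runs from 12 to 34 mm above the underside. Its turn about z does not matter.
- gear_small_centre (a point): Small grey printed gear lying flat, hub up: toothed disc 42 mm across and 12 mm thick, with a round hub 18 mm across on top, rising to 34 mm above the gear's underside; about 25 g. The point is on its axis, half-way up (17 mm above the underside); z is the axis. Best held by the hub, from 12 to 34 mm above the underside. Its turn about z does not matter.
- frame_centre (a point): Grey printed ladder-like frame lying flat: 92 mm long (its x), 42 mm wide (its y), 20 mm thick, with three open windows 20 x 26 mm side by side along x; bars 8 mm wide; about 40 g. The point is its centre, half-way up (10 mm above the underside); z up. It can be held across its 42 mm width. Half a turn makes no difference.
- bracket_arm (a point): Grey printed L-shaped bracket lying flat, 20 mm thick, about 50 g: a long arm 92 mm long (along its x) and 22 mm wide (y), and a foot 22 mm wide that leaves the +x end of the arm at a right angle towards +y, standing 36 mm out from the arm's side (foot: x 24 to 46 mm, y 11 to 47 mm). The point is the centre of the long arm, half-way up (10 mm above the underside); z up. It can be held across the arm's 22 mm width at this point. It fits its outline one way round only.
- outline_gear_large (a point): Fixed brown hardboard 6 mm thick with a white sheet on top (100 x 100 mm), bearing in black line the full-size outline of the large gear (the larger circle, with the hub as a small circle inside), drawn 4 mm outside the part's edge. This point is the circle's centre, on the board's top face (6 mm above the table); z up. Here the axis of the large gear belongs.
- outline_gear_small (a point): Fixed brown hardboard 6 mm thick with a white sheet on top (84 x 84 mm), bearing in black line the full-size outline of the small gear (the smaller circle, with the hub as a small circle inside), drawn 4 mm outside the part's edge. This point is the circle's centre, on the board's top face (6 mm above the table); z up. Here the axis of the small gear belongs.
- outline_frame (a point): Fixed brown hardboard 6 mm thick with a white sheet on top (120 x 74 mm), bearing in black line the full-size outline of the windowed frame (rectangle with three windows), drawn 4 mm outside the part's edge. This point is the rectangle's centre, on the board's top face (6 mm above the table); z up. x runs along its length; the frame's x goes along it, either way round.
- outline_bracket (a point): Fixed brown hardboard 6 mm thick with a white sheet on top (116 x 84 mm), bearing in black line the full-size outline of the L-shaped bracket, drawn 4 mm outside the part's edge. This point is the centre of the outline's long arm, 18 mm to the -y side of the board's centre, on the board's top face (6 mm above the table); z up. x runs along the long arm towards the foot's end, y the way the foot points; the bracket's x and y go along these.
- outline_bracket_foot (a point): Centre of the foot of the L drawn on the bracket's board: 35 mm along x and 29 mm along y from the centre of the drawn long arm; same axes and height. Shows which way round the bracket goes.
Mind the look-alikes: they are no part of the job. Leave any turquoise look-alike of the part that bears gear_large_centre alone. What is shaped like the part that bears bracket_arm but pink is not meant.

How it is judged:
By the outcome, as a careful person would: the job done as asked, in the order asked, and still so for the second after the job is handed in, with the robot touching nothing.
It also fails if it takes over 104 s, if anything falls off the work surface, if the arm or the gripper's body presses on something with over 40 N, if the wrist force passes 120 N, or if a joint passes its speed limit or range.

## Working session

There is one attempt and no reset: what is moved stays moved. The work goes in short steps, Python scripts to look and compute and a tool call to move; the robot and the scene stay as the last step left them, time stands still between calls to the robot, and variables do not carry over. Pictures are saved under pics/ and viewed, at most 14 in all, crops included, and the job is handed in when it is done.

Besides the shell and the picture viewer there is one more tool, called after "Emit:" as a command line: name --pt "numbers of a row" for each row, then --argument value for the rest. move_arm: Moves the arm, as the interface text tells. Its arguments: {"type":"object","properties":{"increments":{"type":"array","items":{"type":"array","items":{"type":"number"}}},"force":{"type":"number"}},"required":["increments"]}

```bash
mkdir -p pics; ls; python3 - <<'E'
from station import ctrl
import cv2,numpy as np
s=ctrl.get_obs();print({k:np.round(v,3).tolist() for k,v in s.items()})
names="gear_large_centre gear_small_centre frame_centre bracket_arm outline_gear_large outline_gear_small outline_frame outline_bracket outline_bracket_foot".split()
for c in ["top","scene"]:
    p=ctrl.camera(c);cv2.imwrite(f"pics/{c}0.png",p["color"]);print(c,p["K"].round(1).tolist(),p["pose"].round(3).tolist())
    for n in names:
        print(n,[(round(d["conf"],2),np.round(d["centre"]).tolist(),int(d["mask"].sum())) for d in ctrl.cut_out(n,p)])
E
```

```text
pics
{'time_s': 0.0, 'qpos': [1.157, 0.3, 1.522, -0.0, 1.321, -0.067], 'joint_vel': [0.002, -0.0, -0.0, 0.001, -0.0, -0.0], 'tau': [-0.0, -53.181, -35.273, 0.071, 0.025, -0.0], 'ee_pos': [0.187, 0.517, 0.205], 'eef_rot': [-3.14, -0.0, 2.795], 'force': [-0.352, 0.514, 0.143], 'moment': [-0.011, -0.0, -0.008], 'grip_force': 0.0, 'grip_width': 0.094}
top [[528.7, 0.0, 274.7], [0.0, 528.7, 205.7], [0.0, 0.0, 1.0]] [[-0.01, -0.995, 0.096, 0.359], [-1.0, 0.01, -0.005, -0.021], [0.004, -0.096, -0.995, 1.405], [0.0, 0.0, 0.0, 1.0]]
gear_large_centre [(0.74, [249.0, 381.0], 497), (0.74, [289.0, 365.0], 516), (0.59, [257.0, 422.0], 512)]
gear_small_centre [(0.73, [246.0, 158.0], 223)]
frame_centre [(0.9, [148.0, 212.0], 478)]
bracket_arm [(0.83, [213.0, 225.0], 447), (0.73, [268.0, 202.0], 434), (0.71, [259.0, 262.0], 431)]
outline_gear_large [(0.82, [193.0, 414.0], 1441)]
outline_gear_small [(0.86, [153.0, 318.0], 931)]
outline_frame [(0.78, [209.0, 308.0], 1251)]
outline_bracket [(0.96, [191.0, 116.0], 1380)]
outline_bracket_foot [(0.76, [194.0, 118.0], 1338)]
scene [[391.3, 0.0, 279.8], [0.0, 391.3, 208.8], [0.0, 0.0, 1.0]] [[-0.85, 0.352, -0.391, 0.856], [0.526, 0.588, -0.615, 0.577], [0.013, -0.728, -0.685, 0.732], [0.0, 0.0, 0.0, 1.0]]
gear_large_centre [(0.86, [159.0, 256.0], 328), (0.49, [139.0, 247.0], 242)]
gear_small_centre [(0.59, [293.0, 390.0], 325)]
frame_centre [(0.88, [305.0, 248.0], 873)]
bracket_arm [(0.92, [248.0, 363.0], 575), (0.59, [218.0, 326.0], 436), (0.58, [257.0, 305.0], 638)]
outline_gear_large [(0.73, [157.0, 199.0], 635)]
outline_gear_small [(0.9, [221.0, 196.0], 817)]
outline_frame [(0.74, [206.0, 262.0], 916), (0.74, [295.0, 390.0], 311)]
outline_bracket [(0.69, [374.0, 363.0], 2806)]
outline_bracket_foot [(0.58, [373.0, 366.0], 2724)]
```

```bash
python3 - <<'E'
import cv2
i=cv2.imread("pics/top0.png")[110:320,60:480]
cv2.imwrite("pics/top0c.png",cv2.resize(i,(800,400),interpolation=cv2.INTER_CUBIC))
E
```

```text
(no output)
```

View pics/top0c.png

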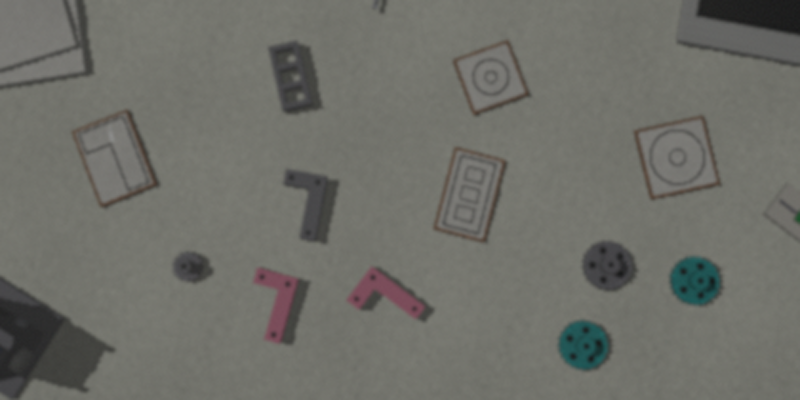

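Crop: grey large gear at full-image (col 379,row 249), with turquoise look-alikes at (425,257) and (367,291). The grey bracket is at (224,216), with pink ones at (205,270) and (264,262). The small gear is at (160,250) and the frame at (213,149). I choose the grey ones. The drawn L has its foot at top-left, the same way round as the grey bracket, turned about 25°.

```bash
cat > h.py <<'E'
from station import ctrl
import cv2,numpy as np
from scipy.optimize import minimize
from scipy.spatial.transform import Rotation as R
def box(x0,x1,y0,y1,z0,z1): return [(x,y,z) for x in(x0,x1) for y in(y0,y1) for z in(z0,z1)]
def cyl(r,z0,z1): return [(r*np.cos(a),r*np.sin(a),z) for a in np.linspace(0,2*np.pi,48) for z in(z0,z1)]
# prisms in mm relative to part's underside / table
M={"gear_large_centre":[cyl(34,0,12),cyl(12,0,34)],"gear_small_centre":[cyl(21,0,12),cyl(9,0,34)],
"frame_centre":[box(-46,46,-21,21,0,20)],"bracket_arm":[box(-46,46,-11,11,0,20),box(24,46,-11,47,0,20)],
"outline_gear_large":[box(-50,50,-50,50,0,6)],"outline_gear_small":[box(-42,42,-42,42,0,6)],
"outline_frame":[box(-60,60,-37,37,0,6)],"outline_bracket":[box(-58,58,-24,60,0,6)]}
def toolT(s):
    T=np.eye(4);T[:3,:3]=R.from_euler("xyz",s["eef_rot"]).as_matrix();T[:3,3]=s["ee_pos"];return T
def shot(cam):
    s=ctrl.get_obs();p=ctrl.camera(cam)
    p["W"]=p["pose"] if cam!="wrist" else toolT(s)@p["tool_from_camera"];return p
def proj(p,X):
    C=np.linalg.inv(p["W"]);c=X@C[:3,:3].T+C[:3,3];u=c@p["K"].T;return u[:,:2]/u[:,2:]
def sil(p,n,v,z0,k):
    c,s=np.cos(v[2]),np.sin(v[2]);m=np.zeros((420*k,560*k),np.uint8)
    for pr in M[n]:
        q=np.array(pr)/1e3;X=np.c_[v[0]+c*q[:,0]-s*q[:,1],v[1]+s*q[:,0]+c*q[:,1],q[:,2]+z0]
        u=((proj(p,X)+.5)*k-.5).astype(np.float32)
        cv2.fillPoly(m,[np.round(cv2.convexHull(u)*16).astype(np.int32)],1,shift=4)
    return m>0
def fit(p,n,near=None,yaw0=0.,z0=0.,det=None):
    """near=(x,y) world guess; returns x,y,yaw,iou"""
    ds=det or ctrl.cut_out(n,p)
    if not ds: return None
    if near is not None:
        t=proj(p,np.array([[near[0],near[1],.01+z0]]))[0]
        ds=sorted(ds,key=lambda d:np.hypot(d["centre"][1]-t[0],d["centre"][0]-t[1]))
    d=ds[0];m=d["mask"].astype(np.uint8)
    cs,_=cv2.findContours(m,cv2.RETR_EXTERNAL,cv2.CHAIN_APPROX_NONE);m[:]=0
    cv2.drawContours(m,[max(cs,key=cv2.contourArea)],-1,1,-1)
    k=4 if m.sum()<5000 else 2
    mk=cv2.resize(m*255,None,fx=k,fy=k,interpolation=cv2.INTER_LINEAR)>127
    if near is None:
        r=p["W"][:3,:3]@np.linalg.inv(p["K"])@[d["centre"][1],d["centre"][0],1];o=p["W"][:3,3]
        near=(o+r*((.01+z0-o[2])/r[2]))[:2]
    def f(v):
        q=sil(p,n,v,z0,k);return -(q&mk).sum()/(q|mk).sum()
    best=None;g="gear" in n and "out" not in n
    for y in ([0] if g else yaw0+np.radians([-40,0,40])):
        S=np.array([[0,0,0],[.02,0,0],[0,.02,0],[0,0,.4]])+[near[0],near[1],y]
        r=minimize(f,S[0],method="Nelder-Mead",options=dict(initial_simplex=S,xatol=1e-4,fatol=1e-5,maxiter=150))
        r=minimize(f,r.x,method="Nelder-Mead",options=dict(initial_simplex=r.x+(S-S[0])*.15,xatol=1e-4,fatol=1e-5,maxiter=150))
        if best is None or r.fun<best.fun: best=r
    return np.r_[best.x,-best.fun]
E
python3 - <<'E'
from h import *
p=shot("top")
print(p["W"][:3,3])
G={"gear_large_centre":(249,381),"bracket_arm":(213,225)}
for n in M:
    ds=ctrl.cut_out(n,p)
    if n in G: ds=sorted(ds,key=lambda d:np.hypot(*(np.array(d["centre"])-G[n])))[:1]
    f=fit(p,n,det=ds[:1]); print(n,f.round(4),np.degrees(f[2]).round(1))
E
```

```text
[ 0.35938559 -0.02108412  1.40470177]
gear_large_centre [ 0.3785 -0.2997  0.2294  0.9339] 13.1
gear_small_centre [0.3815 0.2802 0.2218 0.7712] 12.7
frame_centre [0.647  0.138  0.2058 0.7266] 11.8
bracket_arm [ 0.4614  0.1063 -0.1916  0.8707] -11.0
outline_gear_large [ 0.528  -0.4019  0.2167  0.952 ] 12.4
outline_gear_small [ 0.6444 -0.1426  0.3299  0.9288] 18.9
outline_frame [ 0.478  -0.1105 -0.2703  0.9624] -15.5
outline_bracket [0.5416 0.3684 0.3917 0.9641] 22.4
```

```bash
cat >> h.py <<'E'
def go(x,y,z,yaw=None):
    """prints tool-axis shift in 50 mm units and yaw turn to TCP target, gripper down"""
    s=ctrl.get_obs();T=toolT(s);d=T[:3,:3].T@(np.array([x,y,z])-T[:3,3])/.05
    w=(np.arctan2(*T[:2,0][::-1]) if yaw is None else yaw)-np.arctan2(*T[:2,0][::-1])
    w=(w+np.pi/2)%np.pi-np.pi/2
    if yaw is None: w=0.
    q6=s["qpos"][5]+(np.arctan2(y,x)-s["qpos"][0])-w
    print("shift",d.round(2),"norm",np.linalg.norm(d).round(2),"rz",round(-w,3),"q6 end",round(q6,2),"tilt",(R.from_matrix(T[:3,:3])*R.from_euler("xyz",[np.pi,0,np.arctan2(T[1,0],T[0,0])]).inv()).magnitude().round(4))
E
python3 - <<'E'
from h import *
p=shot("wrist");print(p["tool_from_camera"].round(3).tolist(),p["K"][0,0])
go(.3785,-.2997,.205);go(.3785,-.2997,.205,2.795-1.5)
E
```

```text
[[0.001, -0.964, -0.266, 0.078], [1.0, 0.0, 0.0, -0.001], [-0.0, -0.266, 0.964, -0.179], [0.0, 0.0, 0.0, 1.0]] 357.9533541868782Traceback (most recent call last):
  File "<stdin>", line 3, in <module>
  File "h.py", line 57, in go
    print("shift",d.round(2),"norm",np.linalg.norm(d).round(2),"rz",round(-w,3),"q6 end",round(q6,2),"tilt",(R.from_matrix(T[:3,:3])*R.from_euler("xyz",[np.pi,0,np.arctan2(T[1,0],T[0,0])]).inv()).magnitude().round(4))
                                                                                                            ^^^^^^^^^^^^^^^^^^^^^^^^^^^^^^^^^^^^^^^^^^^^^^^^^^^^^^^^^^^^^^^^^^^^^^^^^^^^^^^^^^^^^^^^^^^^^^^^^^^^^^^^^
AttributeError: 'float' object has no attribute 'round'
```

```bash
sed -i 's/,"tilt".*$/)/' h.py; python3 - <<'E'
from h import *
go(.45,.08,.155)
s=ctrl.get_obs();T=toolT(s)
print(T[:3,:3].T@(np.array([.3785,-.2997,.12])-[.45,.08,.155])/.05)
E
```

```text
shift [-7.92 -6.44  1.01] norm 10.25 rz -0.0 q6 end -1.05
[-1.23652385 -7.62788215  0.70011336]
```

Emit:
move_arm --pt "1 -0.66 -0.54 0.08 0 0 0" --pt "1 -0.66 -0.54 0.08 0 0 0" --pt "1 -0.66 -0.54 0.08 0 0 0" --pt "1 -0.66 -0.54 0.08 0 0 0" --pt "1 -0.66 -0.54 0.08 0 0 0" --pt "1 -0.66 -0.54 0.08 0 0 0" --pt "1 -0.66 -0.54 0.08 0 0 0" --pt "1 -0.66 -0.54 0.08 0 0 0" --pt "1 -0.66 -0.54 0.08 0 0 0" --pt "1 -0.66 -0.54 0.08 0 0 0" --pt "1 -0.66 -0.54 0.08 0 0 0" --pt "1 -0.66 -0.54 0.08 0 0 0"

```text
time_s: 2.7
ee_pos: [0.45, 0.0762, 0.1575]
eef_rot: [3.141, 0.001, 2.795]
force: [-0.8, -0.2, -0.4]
grip_width: 0.0935
grip_force: 0.0
```

Emit:
move_arm --pt "1 -0.14 -0.85 0.08 0 0 0" --pt "1 -0.14 -0.85 0.08 0 0 0" --pt "1 -0.14 -0.85 0.08 0 0 0" --pt "1 -0.14 -0.85 0.08 0 0 0" --pt "1 -0.14 -0.85 0.08 0 0 0" --pt "1 -0.14 -0.85 0.08 0 0 0" --pt "1 -0.14 -0.85 0.08 0 0 0" --pt "1 -0.14 -0.85 0.08 0 0 0" --pt "1 -0.14 -0.85 0.08 0 0 0" --pt "0.6 0 0 0 0 0 0" --pt "0.6 0 0 0 0 0 0"

```text
time_s: 3.8
ee_pos: [0.3782, -0.3034, 0.1212]
eef_rot: [3.141, -0.0, 2.793]
force: [0.1, 0.4, -0.6]
grip_width: 0.0814
grip_force: 0.0
```

```bash
python3 - <<'E'
from h import *
p=shot("wrist");cv2.imwrite("pics/w1.png",p["color"])
s=ctrl.get_obs();print(s["time_s"],s["ee_pos"],s["eef_rot"])
for n,g in [("gear_large_centre",(.3785,-.2997)),("outline_gear_large",(.528,-.4019))]:
    f=fit(p,n,g,.2);print(n,f)
    if n[0]=="g": go(f[0],f[1],.015)
E
```

```text
3.85 [ 0.37845525 -0.30271061  0.12135821] [ 3.14129783e+00 -3.62019594e-04  2.79450590e+00]
gear_large_centre [ 0.37818832 -0.30013296  0.35802178  0.95907048]
shift [0.02 0.04 2.13] norm 2.13 rz -0.0 q6 end -1.9
outline_gear_large [ 0.58092237 -0.41576739 -0.34951301  0.79766916]
```

View pics/w1.png

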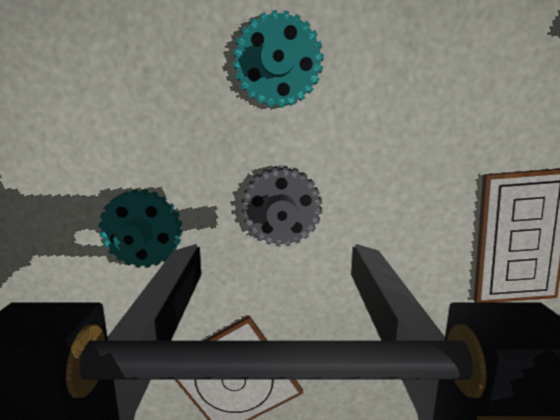

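Wrist picture: the grey gear, not a turquoise one, lies at (278,205) between the fingers. The turquoise gears are at (280,58) and (140,228). I'll grasp the grey one.

Emit:
move_arm --pt "0.6 0.02 0.04 0.7 0 0 0" --pt "0.6 0 0 0.7 0 0 0" --pt "0.6 0 0 0.5 0 0 0" --pt "0.6 0 0 0.22 0 0 0" --pt "0.6 0 0 0 0 0 0" --pt "0.2 0 0 0 0 0 0" --pt "0.15 0 0 0 0 0 0" --pt "0.1 0 0 0 0 0 0" --pt "0.1 0 0 0 0 0 0" --pt "0.1 0 0 0 0 0 0" --pt "0.1 0 0 0 0 0 0" --pt "0.1 0 0 0 0 0 0" --force 15

```text
time_s: 5.15
ee_pos: [0.3784, -0.3012, 0.0159]
eef_rot: [-3.141, 0.001, 2.795]
force: [-1.8, 0.7, 6.1]
grip_width: 0.0232
grip_force: 15.0
```

Emit:
move_arm --pt "0.1 0 0 -0.3 0 0 0" --pt "0.1 0 0 -0.9 0 0 0.1" --pt "0.1 0 0 -0.9 0 0 0.15" --pt "0.1 0 0 0 0 0 0.15" --pt "0.1 0 0 0 0 0 0.15" --pt "0.1 0 0 0 0 0 0.15" --pt "0.1 0 0 0 0 0 0.15" --pt "0.1 0 0 0 0 0 0.15" --pt "0.1 0 0 0 0 0 0.15" --pt "0.1 0 0 0 0 0 0.15" --pt "0.1 0 0 0 0 0 0.15" --pt "0.1 0 0 0 0 0 0.15" --pt "0.1 0 0 0 0 0 0.15" --pt "0.1 0 0 0 0 0 0.15" --pt "0.1 0 0 0 0 0 0.15" --pt "0.1 0 0 0 0 0 0.15" --pt "0.1 0 0 0 0 0 0.15" --pt "0.1 0 0 0 0 0 0.15" --pt "0.1 0 0 0 0 0 0.15" --pt "0.1 0 0 0 0 0 0.15"

```text
time_s: 7.15
ee_pos: [0.3781, -0.3009, 0.1203]
eef_rot: [-3.141, 0.0, -0.011]
force: [-0.2, -0.1, 0.6]
grip_width: 0.0237
grip_force: 15.0
```

Emit:
move_arm --pt "0.1 0 0 0 0 0 0.15" --pt "0.1 0 0 0 0 0 0.15" --pt "0.1 0 0 0 0 0 0.15" --pt "0.1 0.75 0.43 0 0 0 0" --pt "0.1 0.75 0.43 0 0 0 0" --pt "0.1 0 0 0 0 0 0" --pt "0.1 0 0 0 0 0 0"

```text
time_s: 7.85
ee_pos: [0.4264, -0.3725, 0.1196]
eef_rot: [-3.141, 0.001, -0.456]
force: [-0.9, 0.1, -0.3]
grip_width: 0.0236
grip_force: 15.0
```

```bash
python3 - <<'E'
from h import *
p=shot("wrist");cv2.imwrite("pics/w2.png",p["color"])
s=ctrl.get_obs();print(s["time_s"],s["ee_pos"],s["eef_rot"])
for n,g,y in [("outline_gear_large",(.528,-.4019),.2)]:
    f=fit(p,n,g,y);print(n,f)
    go(f[0],f[1],.0225)
for n,g,y in [("outline_frame",(.478,-.11),-.27),("outline_gear_small",(.6444,-.1426),.33)]:
    f=fit(p,n,g,y);print(n,f)
E
```

```text
7.9 [ 0.42623137 -0.37205511  0.11994966] [-3.14119453e+00  1.17206325e-03 -4.55230988e-01]
outline_gear_large [ 0.52831935 -0.40311471  0.21212537  0.98818524]
shift [ 2.11 -0.34  1.95] norm 2.9 rz -0.0 q6 end 1.37
outline_frame [ 0.48003872 -0.11027772 -0.2627934   0.98555945]
outline_gear_small None
```

View pics/w2.png

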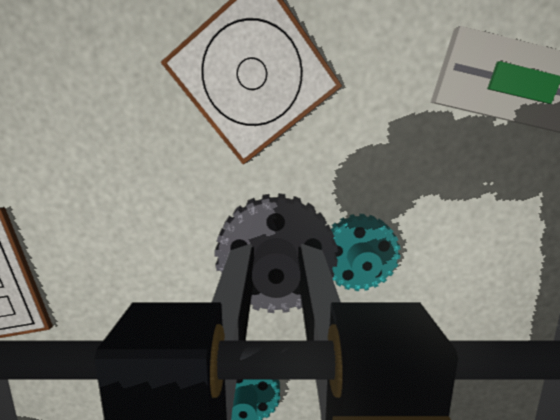

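Wrist picture: the gear is held by its hub, and the big-circle board is clear ahead with its circle centre at (252,73). The fit agrees.

Emit:
move_arm --pt "0.1 0.7 -0.11 0 0 0 0" --pt "0.1 0.7 -0.11 0 0 0 0" --pt "0.1 0.71 -0.12 0.3 0 0 0" --pt "0.1 0 0 0.7 0 0 0" --pt "0.1 0 0 0.5 0 0 0" --pt "0.1 0 0 0.3 0 0 0" --pt "0.1 0 0 0.14 0 0 0" --pt "0.1 0 0 0 0 0 0" --pt "0.1 0 0 0 0 0 0"

```text
time_s: 8.95
ee_pos: [0.5293, -0.4041, 0.025]
eef_rot: [3.141, -0.002, -0.455]
force: [-0.4, 0.9, -0.5]
grip_width: 0.0239
grip_force: 15.0
```

```bash
python3 - <<'E'
from h import *
s=ctrl.get_obs();print(s["time_s"],s["ee_pos"],s["eef_rot"],s["force"]);go(.5283,-.4031,.022)
E
```

```text
8.95 [ 0.52934934 -0.40411298  0.02501104] [ 3.14106472e+00 -1.96221621e-03 -4.55202622e-01] [-0.43662443  0.87506903 -0.5438101 ]
shift [-0.03 -0.01  0.06] norm 0.07 rz -0.0 q6 end 1.37
```

Emit:
move_arm --pt "0.1 -0.02 -0.01 0.07 0 0 0" --pt "0.1 0 0 0 0 0 0" --pt "0.5 0 0 0 0 0 0" --pt "0.5 0 0 0 0 0 0" --pt "0.5 0 0 0 0 0 0" --pt "0.5 0 0 -0.5 0 0 0" --pt "0.5 0 0 -0.8 0 0 0" --pt "0.5 -0.7 0 -0.8 0 0 0" --pt "0.5 -0.9 0 0 0 0 0" --pt "0.5 0 0 0 0 0 0"

```text
time_s: 9.95
ee_pos: [0.4543, -0.366, 0.1222]
eef_rot: [-3.141, 0.004, -0.456]
force: [0.1, 0.1, -0.1]
grip_width: 0.0467
grip_force: 0.0
```

```bash
cat >> h.py <<'E'
def check(part,board,gp,gb,yaw=0.):
    p=shot("wrist");cv2.imwrite(f"pics/chk_{part}.png",p["color"])
    a=fit(p,part,gp,yaw,.006);b=fit(p,board,gb,yaw) 
    print(part,a,"\n",board,b,"\n diff mm",(a-b)[:2]*1e3,"deg",np.degrees((a-b)[2]));return a,b
E
python3 - <<'E'
from h import *
s=ctrl.get_obs();print(s["time_s"],s["ee_pos"],s["force"])
check("gear_large_centre","outline_gear_large",(.5283,-.4031),(.5283,-.4031),.21)
# hub-free check: ring circle on paper
i=cv2.imread("pics/chk_gear_large_centre.png");cv2.imwrite("pics/c1.png",cv2.resize(i[0:210,130:410],(800,600)))
go(.45,.0,.14)
E
```

```text
9.95 [ 0.45427767 -0.36602604  0.12219884] [ 0.08571217  0.05314113 -0.10597523]
gear_large_centre [ 0.52775628 -0.40431324 -0.00381105  0.94034626] 
 outline_gear_large [ 0.52806755 -0.40281266  0.2045724   0.98343722] 
 diff mm [-0.31127725 -1.50057389] deg -11.939491883016219
shift [-3.4  -6.55 -0.34] norm 7.39 rz -0.0 q6 end 2.03
```

View pics/c1.png

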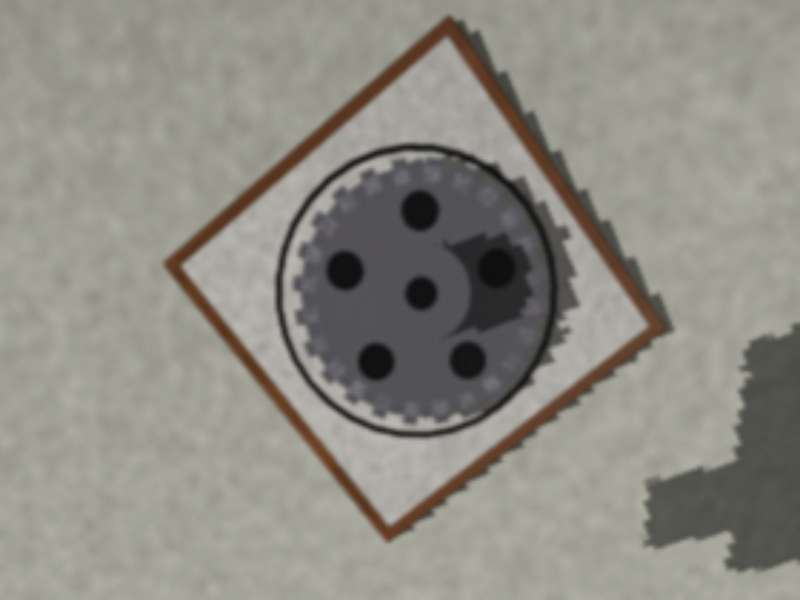

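Crop: the large gear lies inside its circle with about 4 mm of gap all round, centred within 1 mm. Next is the small gear.

Emit:
move_arm --pt "0.5 0 0 0 0 0 -0.15" --pt "0.5 0 0 0 0 0 -0.15" --pt "0.5 0 0 0 0 0 -0.15" --pt "0.5 -0.1 -0.92 0 0 0 0" --pt "0.5 -0.1 -0.92 0 0 0 0" --pt "0.5 -0.1 -0.92 0 0 0 0" --pt "0.5 -0.1 -0.92 0 0 0 0" --pt "0.5 -0.1 -0.92 0 0 0 0" --pt "0.5 -0.1 -0.92 0 0 0 0" --pt "0.5 -0.1 -0.92 0 0 0 0" --pt "0.5 -0.1 -0.92 0 0 0 0" --pt "0.5 -0.1 -0.92 0 0 0 0" --pt "0.5 -0.1 -0.92 0 0 0 0" --pt "0.5 -0.1 -0.92 0 0 0 0" --pt "0.5 -0.1 -0.92 0 0 0 0" --pt "0.5 -0.1 -0.92 0 0 0 0" --pt "0.5 -0.1 -0.92 0 0 0 0" --pt "0.5 0 0 0 0 0 0"

```text
time_s: 11.9
ee_pos: [0.3915, 0.2806, 0.1225]
eef_rot: [-3.141, -0.0, -0.0]
force: [0.7, -0.4, 0.1]
grip_width: 0.0468
grip_force: 0.0
```

```bash
python3 - <<'E'
from h import *
p=shot("wrist");cv2.imwrite("pics/w3.png",p["color"])
s=ctrl.get_obs();print(s["time_s"],s["ee_pos"],s["eef_rot"])
ds=ctrl.cut_out("gear_small_centre",p);print([(d["conf"],d["centre"]) for d in ds])
f=fit(p,"gear_small_centre",(.3815,.2802),det=ds);print(f);go(f[0],f[1],.015)
for n,g,y in [("outline_bracket",(.5416,.3684),.39),("bracket_arm",(.4614,.1063),-.19)]:
    print(n,fit(p,n,g,y))
E
```

```text
11.95 [0.39169441 0.27838515 0.12225046] [-3.14154156e+00  7.40743528e-05 -1.16826505e-03]
[(0.65, [213.7, 274.1])]
[ 0.38292744  0.28039957 -0.08060844  0.88956845]
shift [-0.18 -0.07  2.14] norm 2.15 rz -0.0 q6 end 2.21
outline_bracket [0.54250722 0.36875902 0.37536    0.99193139]
bracket_arm [ 0.46255044  0.10573177 -0.19108683  0.98208739]
```

View pics/w3.png

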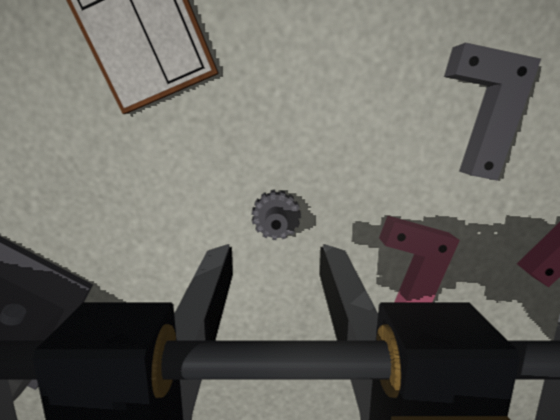

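Wrist picture: the small gear is at (276,215) with its hub top at (276,224). The grey bracket is at (505,105), and the pink ones are lower right.

Emit:
move_arm --pt "0.5 -0.18 -0.07 0.7 0 0 0" --pt "0.5 0 0 0.7 0 0 0" --pt "0.5 0 0 0.5 0 0 0" --pt "0.5 0 0 0.24 0 0 0" --pt "0.5 0 0 0 0 0 0" --pt "0.1 0 0 0 0 0 0" --pt "0.05 0 0 0 0 0 0" --pt "0.05 0 0 0 0 0 0" --pt "0.05 0 0 0 0 0 0" --pt "0.05 0 0 0 0 0 0" --pt "0.05 0 0 0 0 0 0" --force 15

```text
time_s: 13.2
ee_pos: [0.3829, 0.2795, 0.0162]
eef_rot: [-3.141, -0.001, -0.005]
force: [-1.0, -1.0, 6.9]
grip_width: 0.0177
grip_force: 15.0
```

```bash
python3 - <<'E'
from h import *
p=ctrl.camera("wrist");s=ctrl.get_obs()
T=np.eye(4);T[:3,:3]=R.from_euler("xyz",[-3.1415,0,-.0011]).as_matrix();T[:3,3]=[.3917,.2793,.1222]
p["W"]=T@p["tool_from_camera"];print("hub proj",proj(p,np.array([[.3829,.2804,.034]])),s["ee_pos"],s["grip_width"])
T=toolT(s);d=T[:3,:3].T@(np.array([.55,-.13,.12])-s["ee_pos"])/.05;print(d)
E
```

```text
hub proj [[273.19024226 224.35053481]] [0.38291635 0.27955936 0.0161759 ] 0.01769821068437628
[ 3.38522431  8.17305465 -2.07738766]
```

Emit:
move_arm --pt "0.05 0 0 -0.4 0 0 0" --pt "0.05 0 0 -0.9 0 0 0" --pt "0.05 0.32 0.84 -0.8 0 0 0" --pt "0.05 0.32 0.84 0 0 0 0" --pt "0.05 0.32 0.84 0 0 0 0" --pt "0.05 0.32 0.84 0 0 0 0" --pt "0.05 0.32 0.84 0 0 0 0" --pt "0.05 0.32 0.84 0 0 0 0" --pt "0.05 0.32 0.84 0 0 0 0" --pt "0.05 0.32 0.84 0 0 0 0" --pt "0.05 0.32 0.84 0 0 0 0" --pt "0.05 0.32 0.84 0 0 0 0" --pt "0.05 0 0 0 0 0 0" --pt "0.05 0 0 0 0 0 0"

```text
time_s: 14.65
ee_pos: [0.5375, -0.1348, 0.1134]
eef_rot: [-3.141, 0.001, -0.007]
force: [0.0, 0.2, -0.9]
grip_width: 0.0172
grip_force: 15.0
```

```bash
python3 - <<'E'
from h import *
p=shot("wrist");s=ctrl.get_obs();print(s["time_s"],s["ee_pos"],s["eef_rot"],s["grip_width"])
for n,g,y in [("outline_gear_small",(.6444,-.1426),.33),("outline_frame",(.48,-.1103),-.263)]:
    f=fit(p,n,g,y);print(n,f)
    if "small" in n: go(f[0],f[1],.0222)
E
```

```text
14.7 [ 0.53739038 -0.1339274   0.11352674] [-3.14121607e+00  7.43212727e-04 -5.38446800e-03] 0.01720830165155933
outline_gear_small [ 0.64473872 -0.14378736  0.33856497  0.98997466]
shift [2.15 0.2  1.83] norm 2.83 rz -0.0 q6 end 1.36
outline_frame [ 0.48056479 -0.11050289 -0.29226247  0.31341454]
```

Emit:
move_arm --pt "0.05 0.7 0.07 0 0 0 0" --pt "0.05 0.7 0.07 0 0 0 0" --pt "0.05 0.75 0.06 0.3 0 0 0" --pt "0.05 0 0 0.7 0 0 0" --pt "0.05 0 0 0.5 0 0 0" --pt "0.05 0 0 0.25 0 0 0" --pt "0.05 0 0 0.04 0 0 0" --pt "0.05 0 0 0 0 0 0" --pt "0.05 0 0 0 0 0 0"

```text
time_s: 15.7
ee_pos: [0.646, -0.1449, 0.0262]
eef_rot: [3.141, -0.002, -0.005]
force: [-0.0, 1.0, -0.3]
grip_width: 0.0173
grip_force: 15.0
```

```bash
python3 - <<'E'
from h import *
s=ctrl.get_obs();print(s["time_s"],s["ee_pos"],s["eef_rot"],s["force"]);go(.6447,-.1438,.022)
E
```

```text
15.7 [ 0.6459656  -0.14493788  0.02615528] [ 3.14092521e+00 -2.44000406e-03 -4.98765783e-03] [-0.04099434  0.95831876 -0.34644685]
shift [-0.03 -0.02  0.08] norm 0.09 rz -0.0 q6 end 1.36
```

Emit:
move_arm --pt "0.05 -0.02 -0.02 0.08 0 0 0" --pt "0.05 0 0 0 0 0 0" --pt "0.4 0 0 0 0 0 0" --pt "0.4 0 0 0 0 0 0" --pt "0.4 0 0 0 0 0 0" --pt "0.6 0 0 -0.5 0 0 0" --pt "0.6 0 0 -0.8 0 0 0" --pt "0.6 -0.7 0 -0.8 0 0 0" --pt "0.8 -0.9 0 0 0 0 0" --pt "0.8 0 0 0 0 0 0"

```text
time_s: 16.7
ee_pos: [0.5617, -0.143, 0.1226]
eef_rot: [-3.141, 0.003, -0.006]
force: [-0.5, 0.4, 0.2]
grip_width: 0.0691
grip_force: 0.0
```

```bash
python3 - <<'E'
from h import *
s=ctrl.get_obs();print(s["time_s"],s["ee_pos"],s["force"])
check("gear_small_centre","outline_gear_small",(.6447,-.1438),(.6447,-.1438),.33)
i=cv2.imread("pics/chk_gear_small_centre.png");cv2.imwrite("pics/c2.png",cv2.resize(i[0:180,160:400],(800,600)))
go(.647,.138,.125,.206)
E
```

```text
16.7 [ 0.56167929 -0.14296814  0.12259385] [-0.4938922   0.40227947  0.2217291 ]
gear_small_centre [ 0.64452227 -0.14515747  0.27205958  0.88606718] 
 outline_gear_small [ 0.64471203 -0.14363097  0.34052034  0.98674982] 
 diff mm [-0.18975355 -1.52649557] deg -3.9225129240917513
shift [ 1.57 -5.64 -0.03] norm 5.86 rz -0.211 q6 end 1.57
```

View pics/c2.png

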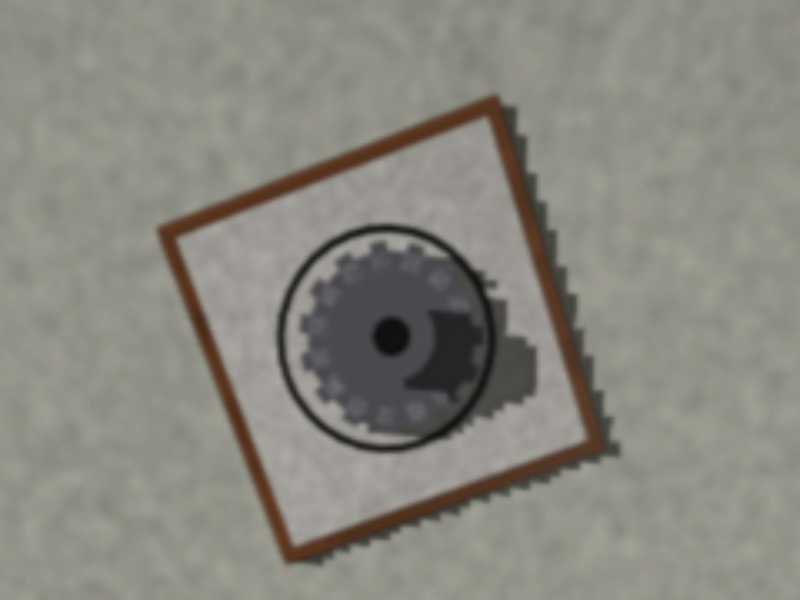

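Crop: the small gear is inside its circle, about 1 mm right of centre, which is fine. Next is the frame.

Emit:
move_arm --pt "1 0.22 -0.81 0 0 0 0" --pt "1 0.22 -0.81 0 0 0 0" --pt "1 0.22 -0.81 0 0 0 0" --pt "1 0.22 -0.81 0 0 0 0" --pt "1 0.22 -0.81 0 0 0 0" --pt "1 0.22 -0.81 0 0 0 0" --pt "1 0.22 -0.81 0 0 0 0" --pt "0.8 0 0 0 0 0 -0.1" --pt "0.8 0 0 0 0 0 -0.11" --pt "0.8 0 0 0 0 0 0"

```text
time_s: 17.85
ee_pos: [0.6454, 0.1403, 0.1222]
eef_rot: [-3.142, 0.0, 0.207]
force: [-0.2, 0.5, -0.2]
grip_width: 0.076
grip_force: 0.0
```

```bash
python3 - <<'E'
from h import *
p=shot("wrist");cv2.imwrite("pics/w4.png",p["color"])
s=ctrl.get_obs();print(s["time_s"],s["ee_pos"],s["eef_rot"],s["grip_width"])
f=fit(p,"frame_centre",(.647,.138),.206);print(f);go(f[0],f[1],.005,f[2])
m=sil(p,"frame_centre",f,0,1).astype(np.uint8);c,_=cv2.findContours(m,0,1);i=p["color"].copy();cv2.drawContours(i,c,-1,(0,255,0),1)
cv2.imwrite("pics/w4o.png",i)
E
```

```text
17.9 [0.64530089 0.13997486 0.12236485] [-3.14154220e+00  2.78695864e-04  2.02882133e-01] 0.07522901295420295
[0.64823837 0.13845077 0.21785656 0.98128183]
shift [0.05 0.04 2.35] norm 2.35 rz -0.016 q6 end 1.56
```

View pics/w4o.png

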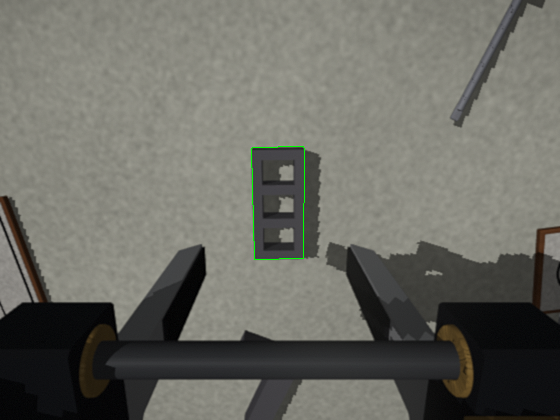

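Wrist picture: the frame's fitted outline matches it at (278,203), with a finger on each side. I'll grasp it.

Emit:
move_arm --pt "0.8 0.05 0.04 0.8 0 0 -0.016" --pt "0.8 0 0 0.8 0 0 0" --pt "0.8 0 0 0.5 0 0 0" --pt "0.8 0 0 0.25 0 0 0" --pt "0.8 0 0 0 0 0 0" --pt "0.35 0 0 0 0 0 0" --pt "0.35 0 0 0 0 0 0" --pt "0.35 0 0 0 0 0 0" --pt "0.35 0 0 0 0 0 0" --pt "0.35 0 0 0 0 0 0" --pt "0.35 0 0 0 0 0 0" --pt "0.35 0 0 0 0 0 0" --force 15

```text
time_s: 19.15
ee_pos: [0.6479, 0.1382, 0.0061]
eef_rot: [3.142, -0.001, 0.221]
force: [-1.0, -0.4, 6.1]
grip_width: 0.0419
grip_force: 15.0
```

```bash
python3 - <<'E'
from h import *
s=ctrl.get_obs();print(s["time_s"],s["ee_pos"],s["eef_rot"],s["grip_width"])
go(.365,-.085,.13,-.263)
E
```

```text
19.15 [0.64787393 0.13819414 0.00605448] [ 3.14151265e+00 -7.52608401e-04  2.20817575e-01] 0.041875276661885306
shift [-6.5   3.12 -2.48] norm 7.62 rz 0.484 q6 end 1.61
```

Emit:
move_arm --pt "0.35 0 0 -0.5 0 0 0" --pt "0.35 0 0 -1 0 0 0" --pt "0.35 0 0 -0.98 0 0 0" --pt "0.35 -0.72 0.35 0 0 0 0" --pt "0.35 -0.72 0.35 0 0 0 0" --pt "0.35 -0.72 0.35 0 0 0 0" --pt "0.35 -0.72 0.35 0 0 0 0" --pt "0.35 -0.72 0.35 0 0 0 0" --pt "0.35 -0.72 0.35 0 0 0 0" --pt "0.35 -0.72 0.35 0 0 0 0" --pt "0.35 -0.72 0.35 0 0 0 0" --pt "0.35 -0.72 0.35 0 0 0 0" --pt "0.35 0 0 0 0 0 0.12" --pt "0.35 0 0 0 0 0 0.12" --pt "0.35 0 0 0 0 0 0.12" --pt "0.35 0 0 0 0 0 0.12" --pt "0.35 0 0 0 0 0 0" --pt "0.35 0 0 0 0 0 0"

```text
time_s: 20.95
ee_pos: [0.3659, -0.0865, 0.1294]
eef_rot: [3.142, 0.0, -0.256]
force: [0.5, 0.1, -0.8]
grip_width: 0.0411
grip_force: 15.0
```

```bash
python3 - <<'E'
from h import *
p=shot("wrist");s=ctrl.get_obs();print(s["time_s"],s["ee_pos"],s["eef_rot"],s["grip_width"])
cv2.imwrite("pics/w5.png",p["color"])
f=fit(p,"outline_frame",(.48,-.1103),-.263);print(f)
go(f[0],f[1]+.001,.0125,f[2])
E
```

```text
21.0 [ 0.36595639 -0.08647544  0.12943047] [ 3.14158512e+00 -1.42561936e-05 -2.55881093e-01] 0.042006088725863734
[ 0.4793541  -0.11116539 -0.27022736  0.98611058]
shift [ 2.31 -0.12  2.34] norm 3.29 rz 0.014 q6 end 1.62
```

View pics/w5.png

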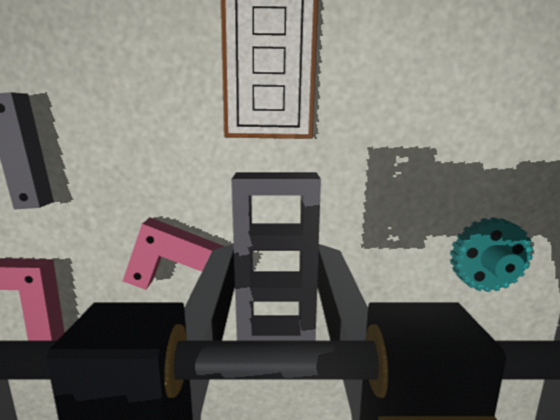

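Wrist picture: the frame is held square, and its board is ahead, centred on column 269 with its near edge at row 136.

Emit:
move_arm --pt "0.35 0.77 -0.04 0 0 0 0.012" --pt "0.35 0.77 -0.04 0 0 0 0" --pt "0.35 0.77 -0.04 0 0 0 0" --pt "0.35 0 0 0.8 0 0 0" --pt "0.35 0 0 0.7 0 0 0" --pt "0.35 0 0 0.5 0 0 0" --pt "0.35 0 0 0.24 0 0 0" --pt "0.35 0 0 0.06 0 0 0" --pt "0.35 0 0 0 0 0 0" --pt "0.35 0 0 0 0 0 0"

```text
time_s: 22.05
ee_pos: [0.4797, -0.1114, 0.0157]
eef_rot: [3.142, -0.002, -0.271]
force: [0.7, -0.9, 0.1]
grip_width: 0.0418
grip_force: 15.0
```

```bash
python3 - <<'E'
from h import *
s=ctrl.get_obs();print(s["time_s"],s["ee_pos"],s["eef_rot"],s["force"]);go(.4797,-.1098,.0121,-.267)
E
```

```text
22.05 [ 0.47967579 -0.11140943  0.01568608] [ 3.14153549e+00 -1.99871342e-03 -2.70866162e-01] [ 0.74898727 -0.90002164  0.14852147]
shift [-0.01 -0.03  0.07] norm 0.08 rz -0.004 q6 end 1.61
```

Emit:
move_arm --pt "0.35 -0.01 -0.03 0.07 0 0 0" --pt "0.35 0 0 0 0 0 0" --pt "0.7 0 0 0 0 0 0" --pt "0.7 0 0 0 0 0 0" --pt "0.7 0 0 0 0 0 0" --pt "0.7 0 0 0 0 0 0" --pt "0.7 0 0 -0.5 0 0 0" --pt "0.7 0 0 -0.9 0 0 0" --pt "0.7 -0.5 0 -0.8 0 0 0" --pt "0.7 -0.8 0 -0.5 0 0 0" --pt "0.7 0 0 0 0 0 0"

```text
time_s: 23.15
ee_pos: [0.415, -0.0918, 0.1494]
eef_rot: [3.141, -0.006, -0.271]
force: [1.1, -1.0, -0.4]
grip_width: 0.0656
grip_force: 0.0
```

```bash
python3 - <<'E'
from h import *
s=ctrl.get_obs();print(s["time_s"],s["ee_pos"],s["force"])
check("frame_centre","outline_frame",(.4797,-.1107),(.4797,-.1107),-.267)
i=cv2.imread("pics/chk_frame_centre.png");cv2.imwrite("pics/c3.png",cv2.resize(i[20:230,140:420],(800,600)))
go(.46255,.1057,.14,-.191)
E
```

```text
23.15 [ 0.41502363 -0.09175216  0.1493957 ] [ 1.07480802 -1.035387   -0.37623363]
frame_centre [ 0.47982562 -0.11073069 -0.27381171  0.98452051] 
 outline_frame [ 0.47894353 -0.11101107 -0.26781991  0.97725328] 
 diff mm [0.88209262 0.28037104] deg -0.3433053260148128
shift [-0.17 -4.06  0.11] norm 4.07 rz -0.08 q6 end 1.99
```

View pics/c3.png

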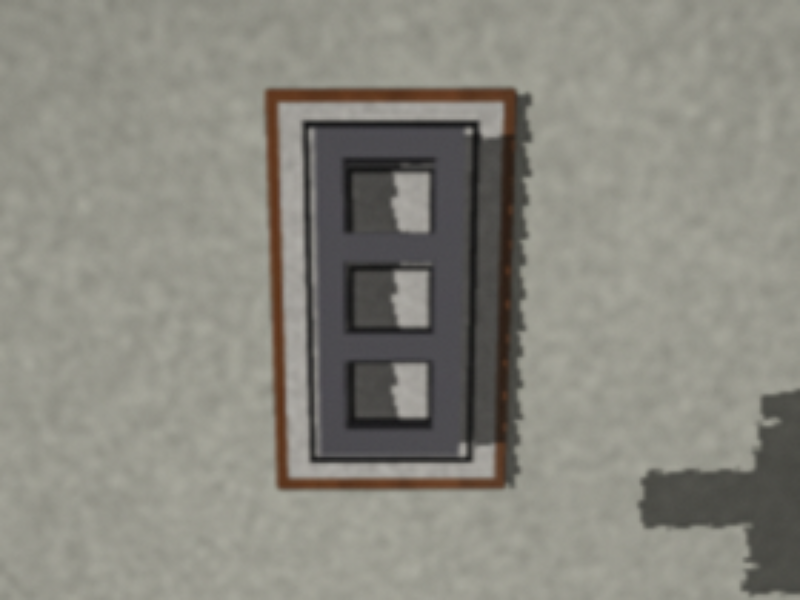

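Crop: the frame sits centred and square within its rectangle. Next is the grey bracket.

Emit:
move_arm --pt "0.7 -0.03 -0.81 0 0 0 0" --pt "0.7 -0.03 -0.81 0 0 0 0" --pt "0.7 -0.03 -0.81 0 0 0 0" --pt "0.7 -0.03 -0.81 0 0 0 0" --pt "0.7 -0.03 -0.81 0.11 0 0 0" --pt "0.7 0 0 0 0 0 -0.08" --pt "0.7 0 0 0 0 0 0" --pt "0.7 0 0 0 0 0 0"

```text
time_s: 24.1
ee_pos: [0.4633, 0.1046, 0.1393]
eef_rot: [3.141, 0.002, -0.193]
force: [0.6, 0.1, 0.3]
grip_width: 0.0658
grip_force: 0.0
```

```bash
python3 - <<'E'
from h import *
p=shot("wrist");s=ctrl.get_obs();print(s["time_s"],s["ee_pos"],s["eef_rot"],s["grip_width"])
f=fit(p,"bracket_arm",(.46255,.1057),-.191);print(f);go(f[0],f[1],.005,f[2])
m=sil(p,"bracket_arm",f,0,1).astype(np.uint8);c,_=cv2.findContours(m,0,1);i=p["color"].copy();cv2.drawContours(i,c,-1,(0,255,0),1)
cv2.imwrite("pics/w6o.png",i)
E
```

```text
24.15 [0.46332955 0.1043377  0.13968693] [ 3.14107412e+00  1.32981258e-03 -1.93943296e-01] 0.06544764271107248
[ 0.46244978  0.10585683 -0.19278281  0.97619195]
shift [-0.02 -0.03  2.7 ] norm 2.7 rz -0.001 q6 end 1.99
```

View pics/w6o.png

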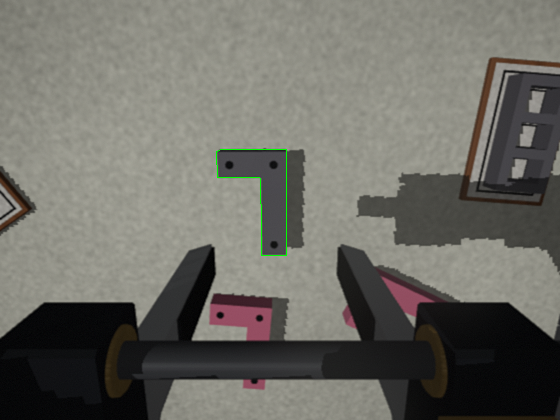

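Wrist picture: the grey bracket's fitted outline matches at (262,190), and the pink ones are behind the fingers, clear of the grasp.

Emit:
move_arm --pt "0.6 -0.02 -0.03 0.8 0 0 0" --pt "0.6 0 0 0.8 0 0 0" --pt "0.6 0 0 0.7 0 0 0" --pt "0.6 0 0 0.38 0 0 0" --pt "0.6 0 0 0.02 0 0 0" --pt "0.15 0 0 0 0 0 0" --pt "0.15 0 0 0 0 0 0" --pt "0.15 0 0 0 0 0 0" --pt "0.15 0 0 0 0 0 0" --pt "0.15 0 0 0 0 0 0" --pt "0.15 0 0 0 0 0 0" --pt "0.15 0 0 0 0 0 0" --force 20

```text
time_s: 25.4
ee_pos: [0.4629, 0.1066, 0.006]
eef_rot: [-3.141, -0.001, -0.191]
force: [-1.4, -1.3, 6.7]
grip_width: 0.0217
grip_force: 20.0
```

```bash
python3 - <<'E'
from h import *
s=ctrl.get_obs();print(s["time_s"],s["ee_pos"],s["eef_rot"],s["grip_width"])
b=np.array([.5425,.36876]);u=np.array([np.cos(.38),np.sin(.38)]);h=b-.115*u;print(h)
go(h[0],h[1],.13,.38)
E
```

```text
25.4 [0.46287409 0.1065988  0.00597988] [-3.14138406e+00 -7.23097300e-04 -1.91141462e-01] 0.02173479848552422
[0.43570357 0.32610415]
shift [-1.37 -4.21 -2.48] norm 5.07 rz -0.571 q6 end 1.83
```

Emit:
move_arm --pt "0.15 0 0 -0.5 0 0 0" --pt "0.15 0 0 -1 0 0 0" --pt "0.15 0 0 -0.98 0 0 0" --pt "0.15 -0.23 -0.7 0 0 0 0" --pt "0.15 -0.23 -0.7 0 0 0 0" --pt "0.15 -0.23 -0.7 0 0 0 0" --pt "0.15 -0.23 -0.7 0 0 0 0" --pt "0.15 -0.23 -0.7 0 0 0 0" --pt "0.15 -0.23 -0.7 0 0 0 0" --pt "0.15 0 0 0 0 0 -0.14" --pt "0.15 0 0 0 0 0 -0.14" --pt "0.15 0 0 0 0 0 -0.14" --pt "0.15 0 0 0 0 0 -0.14" --pt "0.15 0 0 0 0 0 0" --pt "0.15 0 0 0 0 0 0"

```text
time_s: 26.9
ee_pos: [0.4347, 0.3258, 0.1294]
eef_rot: [3.142, 0.0, 0.365]
force: [0.2, -0.6, -0.5]
grip_width: 0.0216
grip_force: 20.0
```

```bash
python3 - <<'E'
from h import *
p=shot("wrist");s=ctrl.get_obs();print(s["time_s"],s["ee_pos"],s["eef_rot"],s["grip_width"])
cv2.imwrite("pics/w7.png",p["color"])
f=fit(p,"outline_bracket",(.5425,.3688),.38);print(f)
go(f[0],f[1]+.0005,.0121,f[2])
E
```

```text
26.95 [0.43470121 0.3258151  0.12940108] [-3.14157902e+00  1.28060221e-04  3.64771247e-01] 0.02171147463976348
[0.5422837  0.36898204 0.37893012 0.99180399]
shift [ 2.32 -0.05  2.35] norm 3.3 rz -0.014 q6 end 1.79
```

View pics/w7.png

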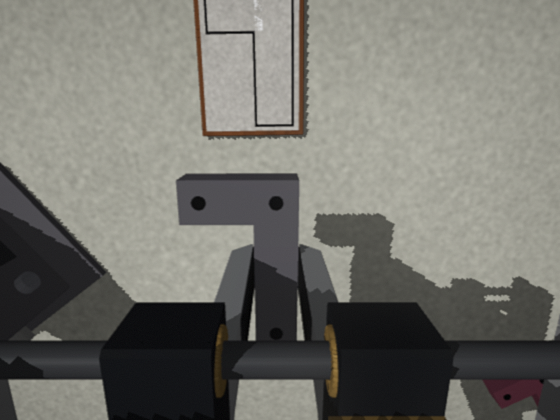

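Wrist picture: the bracket is held the right way round, foot to the left. The board ahead shows the L with its arm at columns 255-293 and its foot to the left.

Emit:
move_arm --pt "0.15 0.77 -0.02 0 0 0 -0.014" --pt "0.15 0.77 -0.02 0 0 0 0" --pt "0.15 0.77 -0.02 0 0 0 0" --pt "0.15 0 0 0.8 0 0 0" --pt "0.15 0 0 0.7 0 0 0" --pt "0.15 0 0 0.5 0 0 0" --pt "0.15 0 0 0.24 0 0 0" --pt "0.15 0 0 0.06 0 0 0" --pt "0.15 0 0 0 0 0 0" --pt "0.15 0 0 0 0 0 0"

```text
time_s: 28.0
ee_pos: [0.5417, 0.3717, 0.0161]
eef_rot: [-3.141, -0.002, 0.382]
force: [-0.5, -0.0, -0.4]
grip_width: 0.0219
grip_force: 20.0
```

```bash
python3 - <<'E'
from h import *
s=ctrl.get_obs();print(s["time_s"],s["ee_pos"],s["eef_rot"],s["force"]);go(.5423,.3695,.0121,.378)
E
```

```text
28.0 [0.54167073 0.37168973 0.01610721] [-3.14124715e+00 -2.30843016e-03  3.82433025e-01] [-0.54554613 -0.03150436 -0.35929729]
shift [-0.    0.05  0.08] norm 0.09 rz 0.004 q6 end 1.79
```

Emit:
move_arm --pt "0.15 0 0.04 0.08 0 0 0.004" --pt "0.15 0 0 0 0 0 0" --pt "0.5 0 0 0 0 0 0" --pt "0.5 0 0 0 0 0 0" --pt "0.5 0 0 0 0 0 0" --pt "0.5 0 0 0 0 0 0" --pt "0.5 0 0 -0.5 0 0 0" --pt "0.5 0 0 -0.9 0 0 0" --pt "0.5 -0.5 0 -0.8 0 0 0" --pt "0.5 -0.8 0 -0.5 0 0 0" --pt "0.5 0 0 0 0 0 0" --pt "0.5 0 0 0 0 0 0"

```text
time_s: 29.2
ee_pos: [0.4814, 0.3455, 0.1462]
eef_rot: [-3.141, -0.001, 0.379]
force: [0.2, 1.0, -0.3]
grip_width: 0.0469
grip_force: 0.0
```

```bash
python3 - <<'E'
from h import *
s=ctrl.get_obs();print(s["time_s"],s["ee_pos"],s["force"])
check("bracket_arm","outline_bracket",(.5423,.369),(.5423,.369),.378)
i=cv2.imread("pics/chk_bracket_arm.png");cv2.imwrite("pics/c4.png",cv2.resize(i[20:230,140:420],(800,600)))
E
```

```text
29.2 [0.48139255 0.34550039 0.14620407] [ 0.2332022   1.01243793 -0.34484428]
bracket_arm [0.54189066 0.36926781 0.38211124 0.9750845 ] 
 outline_bracket [0.54167267 0.36882001 0.37976964 0.98489945] 
 diff mm [0.21798175 0.44779679] deg 0.13416381990937035
```

View pics/c4.png

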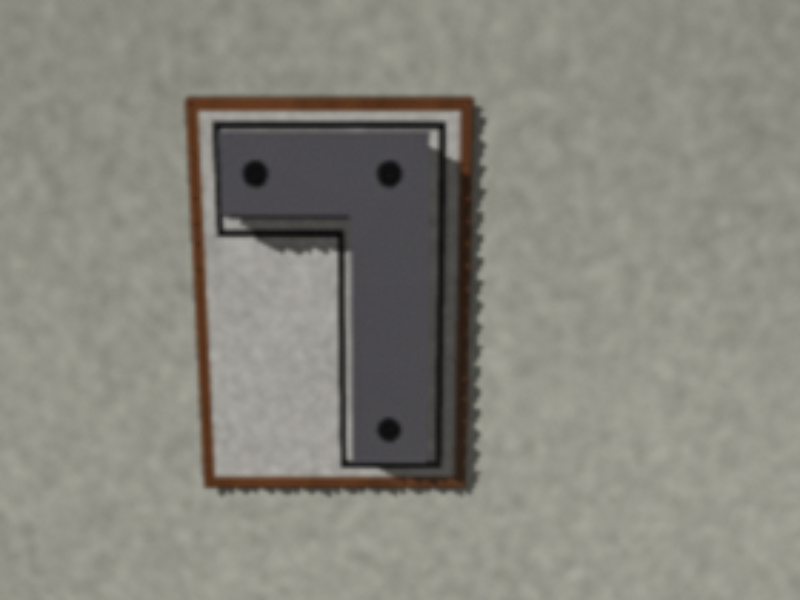

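Crop: the bracket lies inside its drawn L, right way round, with fit differences under 1 mm. All four parts are placed, so I'll hand in.

```bash
python3 -c "
from station import ctrl
print(ctrl.hand_in())"
```

```text
the job is handed in; nothing more can be done
None
```

I laid all four grey parts on their own outlines, centred within about 1.5 mm and turned as drawn, and handed the job in at about 29 s; the result of the judging was not shown.

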